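# Open the cuvette chamber on the laser table

### The arm

A 6-joint arm with a two-finger parallel gripper is mounted at the origin on a cart in front of the work surface, level with it; the furniture and walls round the work are solid. World frame = base frame: x ahead of the robot, y to its left, z up, the work surface at z = 0. Lengths are in mm, angles in rad, forces in N, time in s.
With the tool pointing down it reaches from about 425 to 1125 mm from the base axis. Payload 14.9 kg.
Tool frame: the origin (TCP) lies where the fingers leave the gripper's body, on its centre line; the fingertips stand 78 mm ahead of it and the grasp point (between the pads) lies 60 mm ahead of it; z points along the fingers, y is the direction in which the jaws open and shut (so a half turn about z gives the same grasp; the last joint's range is limited). The gripper opens to 91 mm and grips with 3 to 60 N. Pads are 32 mm wide; open, the fingers measure 118 mm over their backs; the gripper's body (76 mm by 178 mm) begins 60 mm behind the grasp point.
Start: joints at [1.105, 0.379, 1.734, -0, 1.028, -0.033], TCP at [293.599, 635.467, 292.232] pointing down, gripper open.
Joint ranges: [-2.77, 2.77], [-0.74, 2.19], [0, 2.66], [-1.06, 4.2], [0.31, 2.87], [-3.08, 3.08]. Speed limits (rad/s): [1.89, 1.89, 2.39, 3.14, 3.14, 3.14].

### API

Orientations are given as [roll, pitch, yaw] about the fixed x, y, z axes, in that order (R = Rz(yaw) Ry(pitch) Rx(roll)).
In Python, from cell import monitor, eyes, ticket gives the robot as it stands.
- The arm moves only by the shell command python3 -m handwheel 'ROWS' [OPENING] [FORCE]. ROWS is JSON, a list of rows, each an object of numbers: "tx", "ty", "tz": the shift along the tool's x, y, z in cm; "wx", "wy", "wz": the turn, a rotation vector about the tool's x, y, z in rad. A call has 1 to 8 rows; each row shifts and turns the pose as measured when the row begins, along the tool's axes as they then stand; what a row does not reach is not made up. A row lasts 1/12 s, in which the tool goes at most 41.7 mm and 7.16 degrees, less where a joint would pass 70% of its speed; a pose out of reach is approached as far as the arm can. A call is refused whole if a number of a shift passes 4.17 or a number of a turn 0.125, either way. A call with a gripper value outside its range is refused whole. OPENING is the opening, from -1 (shut) to 1 (fully open), set as the call begins (- or left out, the last holds). The fingers move at their own pace and stop on an object; FORCE is the grip in N (left out, the last holds). Time passes only in rows, so rows that do not move let the fingers close. It gives the time, the measured TCP pose, the force and the opening at its end, in the units of the state.
- monitor.read_state(): the state, without advancing time (a new reading comes with each control period).
- eyes.camera(name): name is "scene" or "side" or "wrist"; returns a dict with "pixels" (480x640x3 uint8, red, green, blue), "intrinsics" (3x3 intrinsics, pixels), "eye" and "rotation" of the camera in the world; the wrist camera has in their place "mount" (4x4, takes a point from camera to tool coordinates, whose origin is the TCP and whose axes are the flange's). Camera axes: x right, y up, looking along -z (the intrinsics and any distortion apply to the point x, -y, -z); pixel columns grow to the right and rows downward; lengths in mm; the calibration is good to about 2 mm. A picture is of the moment at which its call begins: read the wrist's pose just before it. There is no depth.
- ticket.sign_off(): hands the job in, once; it reports no verdict.
The state is a dict: "clock": time; "q": joint angles; "joint_velocities": joint speeds; "joint_torque": joint torques, N m; "tool_pos": TCP position; "orientation": TCP orientation; "force": force on the tool from outside, world axes, zero at the start; "moment": the same for the moment, N m; "finger_gap": finger opening in mm.
Only numpy, scipy, OpenCV 4.12 (cv2) and the standard library are available. Lean on these libraries where they do the work, as an engineer would, in place of code of your own. Each camera call takes 0.05 s, during which the arm holds its last target.

### The job

Open the cuvette chamber for the next sample: push the red shutter knob right down so that the laser beam is blocked, then press the ribbed release tab on the chamber's front so that the lid springs up by itself, and push the lid back all the way to its stop, where it stays. Do it all with the fingertips or the outside of the fingers: nothing is gripped or pinched, and the cuvette inside and the optics standing along the beam stay as they are.

Things in the scene. Friction and masses are not known exactly. Their poses are not given: they have to be found in the camera images.
- cuvette_chamber: Grey box 72 x 90 mm (x, y) with a black lid, on a 12 mm black base plate, bolted to the table. Origin: centre of the box's footprint on the table top; x points from the front (release tab) to the back (hinge), y to the side away from the red knob, z up. Walls 105 mm high, closed lid's top at 111 mm; shutter housing at y = -54 mm, 108 mm high; port tubes stick out at z = 77 mm to y = -75 and +81 mm.
- shutter_knob_top (a point): Centre of the flat top of the red shutter knob (top 16 mm across, on a 20 mm wide knurled knob), on a steel rod in the black housing. It is 134 mm above the table when fully up; pushed vertically down.
- beam_shutter (a joint): Travel of the shutter knob in m: 0 = up (beam open), 0.012 = fully down on its stop (beam blocked). It starts at 0 to 0.003, moves with about 2 N of friction and stays where it is left.
- tab_pad (a point): Centre of the ribbed top of the aluminium release tab in the middle of the chamber's front, 28 mm in front of the front wall and about 86 mm above the table. The ribbed area is 20 x 27 mm, the tab 30 mm wide; at rest it rises outwards by 0.15 rad. Press it down: it tips about a pivot 34 mm behind this point, which goes down about 8 mm.
- release_tab (a joint): Angle of the release tab in rad: 0 = at rest, 0.24 = pressed down to its stop. Its hook lets the lid go at about 0.14. It needs 2 to 3 N and springs back.
- chamber_lid (a joint): Angle of the lid in rad: 0 = closed and latched, 1.92 = fully open on its stop (leaning 20 degrees back beyond upright). When the latch lets go a spring lifts it by itself to about 1.1; from there a stiff hinge (under 1 N at the edge) holds it at any angle until it is pushed further back.
- lid_hinge (a point): Middle of the lid's hinge axis, at the top of the chamber's back wall, 108 mm above the table; the axis runs along the chamber's y.
- lid_front_edge (a point): Middle of the lid's free edge, 77 mm from the hinge axis, moves with the lid. The lid is a 90 mm wide black plate 6 mm thick; its inside faces the front (the robot) when it stands open.
- lid_inside (a point): Point on the lid's inside face, on its middle line, 55 mm from the hinge axis; moves with the lid. A steel strike, 14 mm wide, stands 15 mm out of the inside face on the middle line 65 mm from the hinge, and a flat rubber pad 2.5 mm thick covers the 48 x 42 mm between 13 and 55 mm from the hinge.
- cuvette_center (a point): Centre of the loose cuvette (12.5 x 12.5 x 45 mm, clear with a white stopper) that stands in the aluminium holder inside the chamber; its top is 100 mm above the table, 5 mm under the closed lid. It is not to be touched.
- lens: Lens in a ring on a post, 95 mm high, loose on the table 120 mm from the chamber's centre on the knob side. Origin: centre of its foot.
- iris: Iris on a black post holder, 97 mm high, loose on the table 175 mm from the chamber's centre on the knob side. Origin: centre of its foot.
- fold_mirror: Mirror mount on a post, 97 mm high, loose on the table 245 mm from the chamber's centre on the knob side. Origin: centre of its foot.
Mind the look-alikes: they are no part of the job. Leave any turquoise look-alike of the cuvette_chamber alone.

How it is judged (in metres and radians):
On the way, in this order (a step that is already met when the one before it is completed fails the run):
1. the shutter knob is fully down and the lid still latched (value of joint beam_shutter above 0.0105 m and value of joint chamber_lid below 0.1 rad), for 0.2 s.
2. the tab has let the lid go and it has sprung up (value of joint chamber_lid between 0.8 and 1.6 rad), for 0.2 s.
At the end, for the whole second after the job is handed in: the lid rests fully open (within 0.1 rad of its stop) and still, the shutter knob is down (within 1.5 mm of its stop) and the release tab is back at rest (value of joint chamber_lid above 1.82 rad and velocity of joint chamber_lid between -0.05 and 0.05 rad/s and value of joint beam_shutter above 0.0105 m and value of joint release_tab below 0.05 rad); the robot touches nothing.
It fails at once if the lid was open while the shutter let the beam through (value of joint chamber_lid above 0.1 rad and value of joint beam_shutter below 0.0095 m).
It fails at once if something was gripped: the lid pinched by its two faces, the knob held by its rim or the tab by its sides ((contact force between the fingers and lid_outside_face above 1 N and (contact force between the fingers and lid_inside_face above 1 N or contact force between the fingers and lid_inside_pad above 1 N)) or contact force between the fingers and knob_rim above 2.5 N or (contact force between the fingers and tab_left_side above 1.5 N and contact force between the fingers and tab_right_side above 1.5 N)).
It fails at once if the cuvette was shifted, lifted or touched (distance of cuvette_center from where it was at the start of the episode above 0.004 m or contact force between any of the arm, the fingers and cuvette above 0.5 N).
It fails at once if an optic on the beam line was shifted, lifted or tipped (distance of any of iris, lens, fold_mirror from where it was at the start of the episode above 0.008 m or angle between any of iris, lens, fold_mirror's own z axis and vertical above 0.2 rad).
It also fails if it takes over 45 s, if anything falls off the work surface, if the arm or the gripper's body presses on something with over 40 N, if the wrist force passes 120 N, or if a joint passes its speed limit or range.

## Working session

There is one attempt and no reset: what is moved stays moved. The work goes in short steps, Python scripts to look and compute and a shell command to move; the robot and the scene stay as the last step left them, time stands still between calls to the robot, and variables do not carry over. Pictures are saved under pics/ and viewed, and the job is handed in when it is done.

```bash
ls; mkdir -p pics
python3 - <<'E'
from cell import monitor, eyes, ticket
import cv2
print(monitor.read_state())
for n in ["scene","side","wrist"]:
    c=eyes.camera(n)
    cv2.imwrite(f"pics/{n}0.png",c["pixels"][:,:,::-1])
    print(n,{k:v for k,v in c.items() if k!="pixels"})
E
```

```text
pics
{'clock': 0.0, 'q': array([ 1.10470131e+00,  3.79403740e-01,  1.73477254e+00, -3.77991376e-05,
        1.02848492e+00, -3.33023966e-02]), 'joint_velocities': array([-0.00014208,  0.0007187 , -0.00096982, -0.0001586 ,  0.00116857,
       -0.00158687]), 'joint_torque': array([-8.90770007e-04, -7.63739204e+01, -4.34361470e+01,  6.50671008e-02,
        4.25381970e-02, -1.30922176e-04]), 'tool_pos': array([293.46047674, 635.18038262, 291.59565898]), 'orientation': array([-3.14052362e+00, -3.24192001e-06,  2.70881955e+00]), 'force': array([-0.17933815,  0.39709442, -0.82305844]), 'moment': array([ 0.00036549, -0.0447109 ,  0.03594879]), 'finger_gap': 91.34207205430427}
scene {'intrinsics': array([[586.36838828,   0.        , 308.92201039],
       [  0.        , 586.36838828, 242.98046808],
       [  0.        ,   0.        ,   1.        ]]), 'eye': array([-258.18414233,  455.23010144,  707.02731007]), 'rotation': array([ 1.04934783, -0.00386201, -2.22401836])}
side {'intrinsics': array([[576.85820523,   0.        , 319.55023049],
       [  0.        , 576.85820523, 239.63695433],
       [  0.        ,   0.        ,   1.        ]]), 'eye': array([  265.6989199 , -1335.81786076,   675.0843549 ]), 'rotation': array([ 1.13615462,  0.00313988, -0.2657101 ])}
wrist {'intrinsics': array([[371.20837298,   0.        , 317.00244647],
       [  0.        , 371.20837298, 244.15124563],
       [  0.        ,   0.        ,   1.        ]]), 'mount': array([[-7.06682755e-04,  9.58405187e-01,  2.85410228e-01,
         8.15939928e+01],
       [ 9.99999462e-01,  8.94151182e-04, -5.26528981e-04,
        -6.51325213e-01],
       [-7.59827999e-04,  2.85409702e-01, -9.58405303e-01,
        -9.19570007e+01],
       [ 0.00000000e+00,  0.00000000e+00,  0.00000000e+00,
         1.00000000e+00]])}
```

View pics/scene0.png

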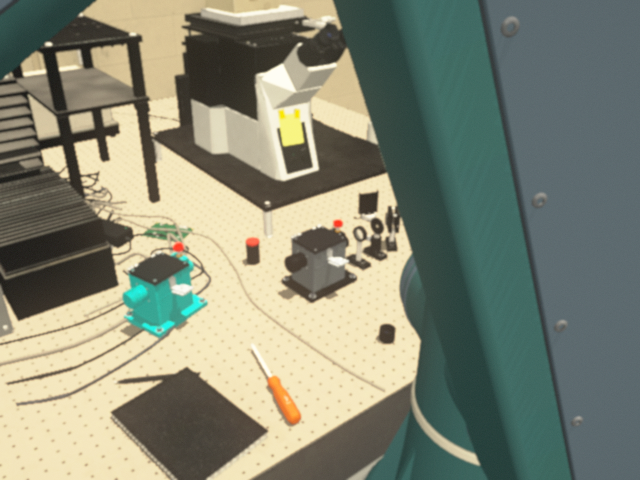

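View pics/side0.png

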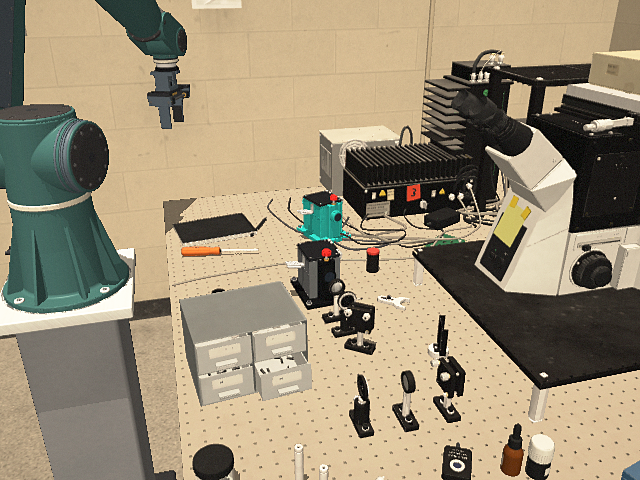

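View pics/wrist0.png

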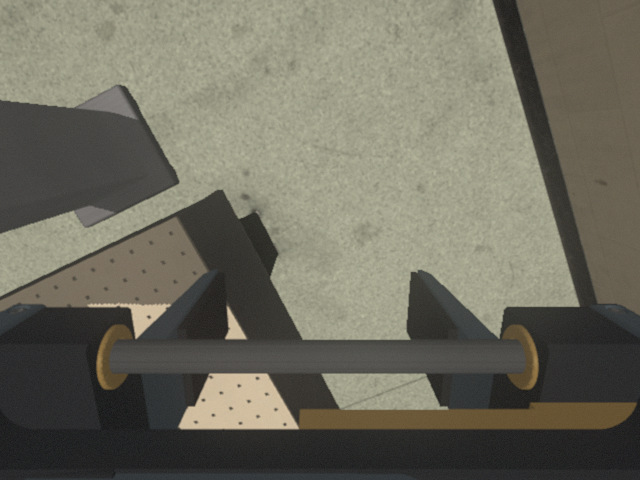

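The candidates are:
- **Chamber:** the grey box at scene (320,262) / side (318,272), or the turquoise look-alike at scene (165,290) / side (322,217).
- **Red knob:** the grey box's knob at scene (338,223) / side (326,253), the turquoise one's at scene (178,247), or the red-capped jar at scene (252,248) / side (372,258).

By the description I choose the grey box, with the lens, iris and mirror row on its knob side. Next I'll check it in a close crop.

```bash
cat > h.py <<'E'
import numpy as np, cv2
from scipy.spatial.transform import Rotation as R
from cell import monitor, eyes, ticket
def P(c,st=None):
    if "mount" in c:
        st=st or monitor.read_state()
        T=np.eye(4);T[:3,:3]=R.from_euler('xyz',st['orientation']).as_matrix();T[:3,3]=st['tool_pos']
        M=T@c['mount']; return c['intrinsics'],M[:3,:3],M[:3,3]
    return c['intrinsics'],R.from_euler('xyz',c['rotation']).as_matrix(),c['eye']
def proj(cam,p):
    K,Rm,e=cam; v=Rm.T@(np.asarray(p,float)-e); return np.array([K[0,0]*v[0]/-v[2]+K[0,2],K[1,1]*(-v[1])/-v[2]+K[1,2]])
def ray(cam,uv):
    K,Rm,e=cam; d=Rm@np.array([(uv[0]-K[0,2])/K[0,0],-(uv[1]-K[1,2])/K[1,1],-1.]); return e,d/np.linalg.norm(d)
def at_z(cam,uv,z):
    e,d=ray(cam,uv); return e+d*(z-e[2])/d[2]
def tri(l):
    A=np.zeros((3,3));b=np.zeros(3)
    for cam,uv in l:
        e,d=ray(cam,uv);Q=np.eye(3)-np.outer(d,d);A+=Q;b+=Q@e
    return np.linalg.solve(A,b)
def crop(im,x0,y0,w,h,s,name):
    cv2.imwrite(name,cv2.resize(im[y0:y0+h,x0:x0+w,::-1],None,fx=s,fy=s,interpolation=cv2.INTER_CUBIC))
E
python3 - <<'E'
from h import *
c=eyes.camera("scene")['pixels'];crop(c,270,180,140,130,5,"pics/s1.png")
c=eyes.camera("side")['pixels'];crop(c,270,225,130,130,5,"pics/d1.png")
E
```

```text
(no output)
```

View pics/s1.png

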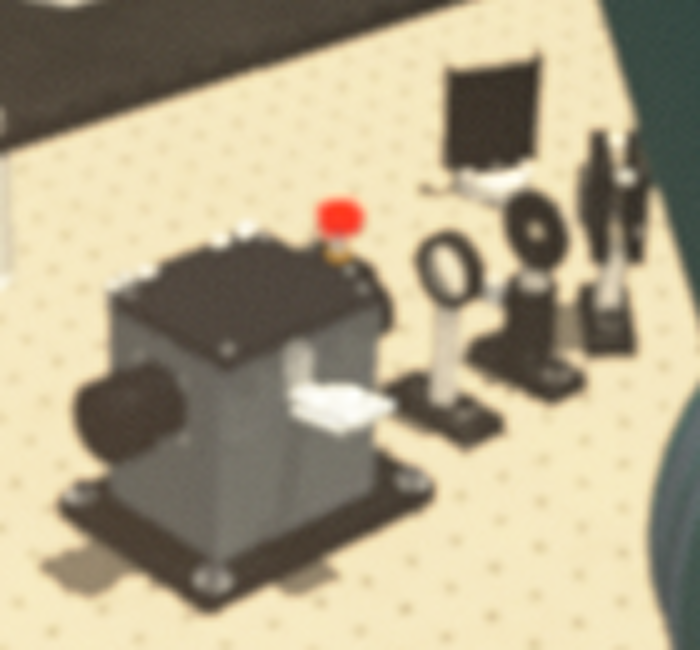

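View pics/d1.png

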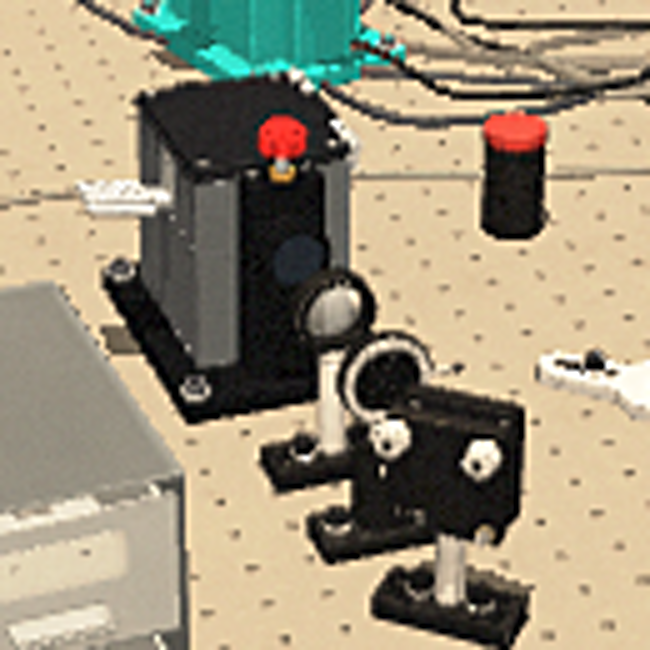

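The crops confirm it. The grey chamber has its knob at scene (338,222) and side (326,250), its white tab at scene (338,261) and side (294,263), and the lens, iris and mirror beside it. Next I'll fit the pose.

Run:
```python
from h import *
from scipy.optimize import least_squares
S=P(eyes.camera("scene"));D=P(eyes.camera("side"))
s=lambda a,b:(270+a/5-.4,180+b/5-.4); d=lambda a,b:(270+a/5-.4,225+b/5-.4)
knob=tri([(S,s(340,209)),(D,d(283,127))]); tab=tri([(S,s(342,405)),(D,d(122,193))])
print(knob,tab)
for a in [(228,362),(108,290),(245,232),(385,290)]: print('S lid',a,at_z(S,s(*a),111))
for a in [(140,97),(200,175),(345,150),(290,75)]: print('D lid',a,at_z(D,d(*a),111))
obs=[(S,s(340,209),(0,-54,132.5)),(D,d(283,127),(0,-54,132.5)),(S,s(342,405),(-64,0,86)),(D,d(122,193),(-64,0,86)),
(S,s(228,362),(-39,45,111)),(D,d(140,97),(-39,45,111)),(D,d(200,175),(-39,-45,111))]
def T(p,q): 
    c,sn=np.cos(p[2]),np.sin(p[2]); return np.array([p[0]+c*q[0]-sn*q[1],p[1]+sn*q[0]+c*q[1],q[2]])
f=lambda p:np.concatenate([proj(c,T(p,q))-uv for c,uv,q in obs])
x0=[knob[0],knob[1]+54,-.5]
r=least_squares(f,x0,x_scale=[10,10,.1],loss='soft_l1')
print(r.x,f(r.x).round(1).reshape(-1,2))
for q in [(0,-54,134),(-64,0,86),(36,0,108),(0,-120,0),(0,-175,0),(0,-245,0)]: print(q,T(r.x,q).round(1),proj(S,T(r.x,q)),proj(D,T(r.x,q)))
```

```text
[ 572.00601326 -259.24165271  131.12889113] [ 510.60856681 -210.44370627   82.95758492]
S lid (228, 362) [ 528.23385989 -165.22737824  111.        ]
S lid (108, 290) [ 604.24516905 -161.42024708  111.        ]
S lid (245, 232) [ 609.97760476 -238.26555401  111.        ]
S lid (385, 290) [ 535.03316045 -253.15642584  111.        ]
D lid (140, 97) [ 528.51481381 -172.29521261  111.        ]
D lid (200, 175) [ 535.43339366 -256.03068499  111.        ]
D lid (345, 150) [ 602.88026655 -249.61119647  111.        ]
D lid (290, 75) [ 601.11322522 -167.78005923  111.        ]
[ 5.71254985e+02 -2.07659448e+02  5.50476407e-02] [[ 0.3 -1.1]
 [ 1.4 -0.4]
 [ 1.3 -0.8]
 [-1.4 -0.8]
 [-0.6 -0.3]
 [-0.2 -1.4]
 [-0.4 -0.2]]
(0, -54, 134) [ 574.2 -261.6  134. ] [337.91047539 219.64082423] [327.59300599 248.99528918]
(-64, 0, 86) [ 507.4 -211.2   86. ] [339.3139047  259.82265239] [292.58422425 262.36153619]
(36, 0, 108) [ 607.2 -205.7  108. ] [307.31657839 232.12219   ] [334.76471209 247.2666996 ]
(0, -120, 0) [ 577.9 -327.5    0. ] [357.35877988 262.99332438] [337.46340093 317.72320408]
(0, -175, 0) [ 580.9 -382.4    0. ] [374.1170963  254.98042003] [346.55412887 331.41894822]
(0, -245, 0) [ 584.7 -452.3    0. ] [394.37749328 245.29301354] [359.22302336 350.50542167]
```

```bash
cat >> h.py <<'E'
CH=[571.3,-207.7,0.055]
def T(q,p=CH):
    c,sn=np.cos(p[2]),np.sin(p[2]); return np.array([p[0]+c*q[0]-sn*q[1],p[1]+sn*q[0]+c*q[1],q[2]])
def plan(tip_ch, tilt=0., L=78., yawoff=0.):
    """tip position in chamber frame -> shift (cm, present tool axes) and rotvec to reach; tilt>0: tips lead to +x chamber"""
    st=monitor.read_state(); Rn=R.from_euler('xyz',st['orientation'])
    Rt=R.from_euler('z',CH[2]+yawoff)*R.from_euler('y',-tilt)*R.from_euler('xyz',[np.pi,0,np.pi])
    tgt=T(tip_ch)-Rt.as_matrix()[:,2]*L
    d=Rn.inv().apply(tgt-st['tool_pos'])/10
    w=(Rn.inv()*Rt).as_rotvec()
    tip=st['tool_pos']+Rn.as_matrix()[:,2]*L
    c,s=np.cos(CH[2]),np.sin(CH[2]); v=tip-np.array([CH[0],CH[1],0])
    print('t',round(st['clock'],2),'tip_ch',np.round([c*v[0]+s*v[1],-s*v[0]+c*v[1],v[2]],1),'shift cm',d.round(2),'rot',w.round(3),'F',st['force'].round(1),'gap',round(st['finger_gap'],1))
E
python3 -m handwheel '[{"wz":-0.122},{"wz":-0.122},{"wz":-0.122},{"wz":-0.122}]' -1 10; python3 -c "
from h import *
plan([0,-54,220])"
```

```text
t 0.35 tip_ch [-231.   857.1  214.1] shift cm [-63.1  -69.66  -0.58] rot [-0.    -0.    -0.488] F [ 0.1  0.7 -0.5] gap 91.2invalid input at $[0]: expected keys tx, ty, tz, wx, wy, wz
```

```bash
python3 -m handwheel '[{"tx":0,"ty":0,"tz":0,"wx":0,"wy":0,"wz":-0.122},{"tx":0,"ty":0,"tz":0,"wx":0,"wy":0,"wz":-0.122},{"tx":0,"ty":0,"tz":0,"wx":0,"wy":0,"wz":-0.122},{"tx":0,"ty":0,"tz":0,"wx":0,"wy":0,"wz":-0.122}]' -1 10; python3 -c "
from h import *
plan([0,-54,220])"
```

```text
clock: 0.68
tool_pos: [293.5, 635.3, 291.9]
orientation: [-3.141, -0.0, -3.077]
force: [0.6, -0.5, 0.1]
finger_gap: 67.3
t 0.68 tip_ch [-231.1  857.   213.9] shift cm [-22.19 -91.33  -0.57] rot [-0.   -0.    0.01] F [ 0.6 -0.5  0.1] gap 67.3
```

```bash
python3 -m handwheel '[{"tx":-0.7,"ty":-4,"tz":-0.3,"wx":0,"wy":0,"wz":0},{"tx":-0.7,"ty":-4,"tz":-0.3,"wx":0,"wy":0,"wz":0},{"tx":-0.7,"ty":-4,"tz":-0.3,"wx":0,"wy":0,"wz":0},{"tx":-0.7,"ty":-4,"tz":-0.3,"wx":0,"wy":0,"wz":0},{"tx":-0.7,"ty":-4,"tz":-0.3,"wx":0,"wy":0,"wz":0},{"tx":-0.7,"ty":-4,"tz":-0.3,"wx":0,"wy":0,"wz":0},{"tx":-0.7,"ty":-4,"tz":-0.3,"wx":0,"wy":0,"wz":0},{"tx":-0.7,"ty":-4,"tz":-0.3,"wx":0,"wy":0,"wz":0}]'; python3 -c "
from h import *
plan([-40,-20,260])"
```

```text
clock: 1.35
tool_pos: [372.0, 316.5, 314.8]
orientation: [3.141, 0.0, -3.059]
force: [1.1, 0.2, 0.3]
finger_gap: 14.1
t 1.35 tip_ch [-170.1  534.4  236.8] shift cm [-11.46 -55.77  -2.37] rot [0.001 0.    0.028] F [1.1 0.2 0.3] gap 14.1
```

```bash
python3 -m handwheel '[{"tx":-0.8,"ty":-4,"tz":-0.2,"wx":0,"wy":0,"wz":0},{"tx":-0.8,"ty":-4,"tz":-0.2,"wx":0,"wy":0,"wz":0},{"tx":-0.8,"ty":-4,"tz":-0.2,"wx":0,"wy":0,"wz":0},{"tx":-0.8,"ty":-4,"tz":-0.2,"wx":0,"wy":0,"wz":0},{"tx":-0.8,"ty":-4,"tz":-0.2,"wx":0,"wy":0,"wz":0},{"tx":-0.8,"ty":-4,"tz":-0.2,"wx":0,"wy":0,"wz":0},{"tx":-0.8,"ty":-4,"tz":-0.2,"wx":0,"wy":0,"wz":0},{"tx":-0.8,"ty":-4,"tz":-0.2,"wx":0,"wy":0,"wz":0}]'; python3 -m handwheel '[{"tx":-0.8,"ty":-4,"tz":-0.2,"wx":0,"wy":0,"wz":0},{"tx":-0.8,"ty":-4,"tz":-0.2,"wx":0,"wy":0,"wz":0},{"tx":-0.8,"ty":-4,"tz":-0.2,"wx":0,"wy":0,"wz":0},{"tx":-0.8,"ty":-4,"tz":-0.2,"wx":0,"wy":0,"wz":0},{"tx":-0.8,"ty":-4,"tz":-0.2,"wx":0,"wy":0,"wz":0},{"tx":0,"ty":0,"tz":0,"wx":0,"wy":0,"wz":0}]'; python3 -c "
from h import *
plan([0,-54,160])
st=monitor.read_state();c=eyes.camera('wrist');cv2.imwrite('pics/w1.png',c['pixels'][:,:,::-1])
cam=P(c,st)
for q in [(0,-54,134),(-64,0,86),(-41,45,111),(-41,-45,111),(36,45,111),(36,-45,111),(0,81,77)]: print(q,proj(cam,T(q)).round(1))
"
```

```text
clock: 2.02
tool_pos: [460.4, -4.7, 333.4]
orientation: [3.14, 0.007, -3.056]
force: [0.7, 1.1, 0.9]
finger_gap: 0.6
clock: 2.52
tool_pos: [516.9, -210.7, 345.7]
orientation: [-3.141, 0.012, -3.061]
force: [0.5, 1.5, 0.1]
finger_gap: 0.6
t 2.52 tip_ch [-5.360e+01 -1.000e-01  2.677e+02] shift cm [-5.18 -5.53 10.84] rot [-0.001  0.012  0.026] F [0.5 1.5 0.1] gap 0.6
(0, -54, 134) [255.  289.2]
(-64, 0, 86) [317.6 208.7]
(-41, 45, 111) [366.1 240.2]
(-41, -45, 111) [267.8 237.8]
(36, 45, 111) [361.1 315.6]
(36, -45, 111) [268.9 313.5]
(0, 81, 77) [394.1 269.4]
```

View pics/w1.png

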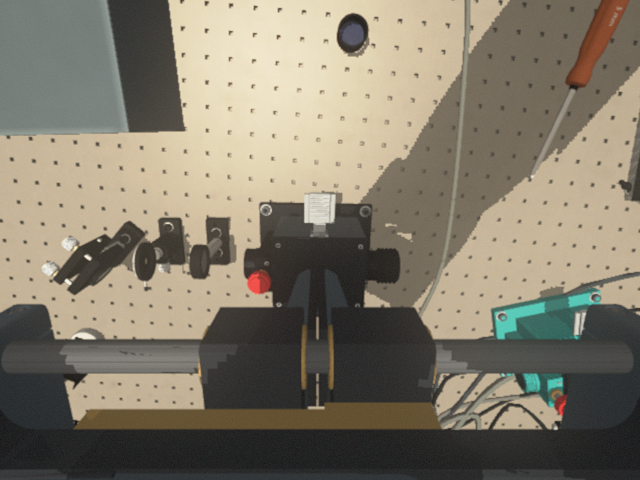

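Run:
```python
from h import *
im=cv2.imread('pics/w1.png')[:,:,::-1]
crop(im,235,185,160,120,5,'pics/w1c.png')
```

```text
(no output)
```

View pics/w1c.png

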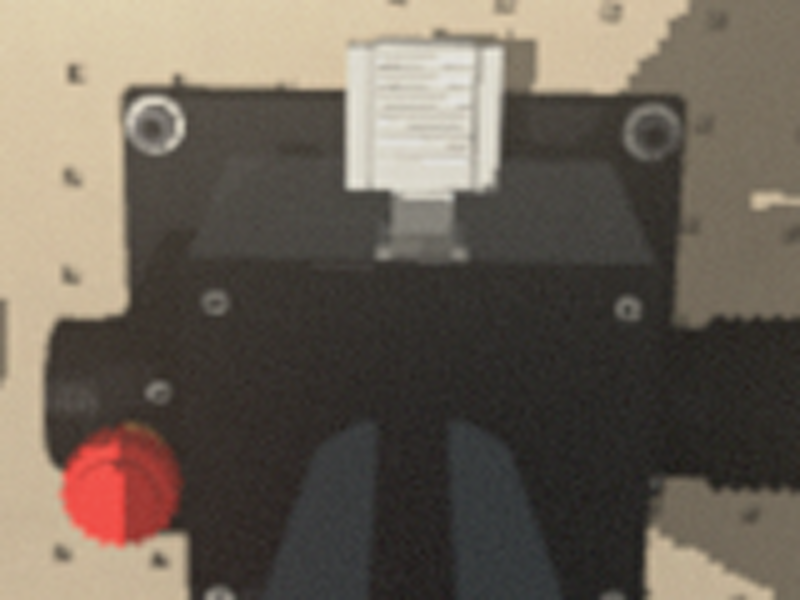

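Run:
```python
from h import *
st=monitor.read_state();cam=P(eyes.camera('wrist'),st)
s=lambda a,b:(235+a/5-.4,185+b/5-.4)
k=at_z(cam,s(121,497),132.5);t=at_z(cam,s(425,117),86)
print(k,t)
for a in [(155,125),(653,132)]: print(at_z(cam,s(*a),14))
for a in [(215,302),(628,308),(220,600),(612,600)]: print(at_z(cam,s(*a),111))
print(at_z(cam,s(425,262),111))
```

```text
[ 568.24762112 -256.20569423  132.5       ] [ 505.32000475 -206.92940734   86.        ]
[ 526.92386404 -267.28901514   14.        ]
[ 519.43773716 -152.16938406   14.        ]
[ 537.64015764 -243.16559409  111.        ]
[ 532.79575588 -167.44399957  111.        ]
[ 597.84676485 -239.30151161  111.        ]
[ 591.87822867 -163.79033312  111.        ]
[ 526.97504969 -205.35872884  111.        ]
```

```bash
sed -i 's/^CH=.*/CH=[569.5,-204.5,0.065]/' h.py
python3 - <<'E'
from h import *
plan([-4,-54,150])
E
```

```text
t 2.62 tip_ch [-53.3   1.4 266.8] shift cm [-4.8  -5.62 11.72] rot [0.001 0.01  0.016] F [0.1 1.3 0.8] gap 0.6
```

```bash
python3 -m handwheel '[{"tx":-1.2,"ty":-1.4,"tz":2.7,"wx":0,"wy":0.01,"wz":0.016},{"tx":-1.2,"ty":-1.4,"tz":2.7,"wx":0,"wy":0,"wz":0},{"tx":-1.2,"ty":-1.4,"tz":2.7,"wx":0,"wy":0,"wz":0},{"tx":-1.2,"ty":-1.4,"tz":2.7,"wx":0,"wy":0,"wz":0},{"tx":0,"ty":0,"tz":0,"wx":0,"wy":0,"wz":0}]';python3 - <<'E'
from h import *
st=monitor.read_state()
plan([-4,-54,150])
c=eyes.camera('wrist');cam=P(c,st);cv2.imwrite('pics/w2.png',c['pixels'][:,:,::-1])
cv2.imwrite('pics/d2.png',eyes.camera('side')['pixels'][:,:,::-1])
cv2.imwrite('pics/s2.png',eyes.camera('scene')['pixels'][:,:,::-1])
Rm=R.from_euler('xyz',st['orientation']).as_matrix()
for dx in(-16,16):
  for dy in (-13,13): print(dx,dy,proj(cam,st['tool_pos']+Rm@np.array([dx,dy,78])))
E
```

```text
clock: 3.03
tool_pos: [569.2, -255.1, 235.2]
orientation: [-3.142, 0.004, -3.073]
force: [-1.4, 1.3, -1.9]
finger_gap: 0.4
t 3.03 tip_ch [ -3.3 -50.4 157.2] shift cm [ 0.04 -0.36  0.72] rot [-0.     0.004  0.003] F [-1.4  1.3 -1.9] gap 0.4
-16 -13 [292.23449664 332.08472063]
-16 13 [342.80816454 332.0294535 ]
16 -13 [290.94119855 273.85785177]
16 13 [344.06068861 273.80527502]
```

View pics/w2.png

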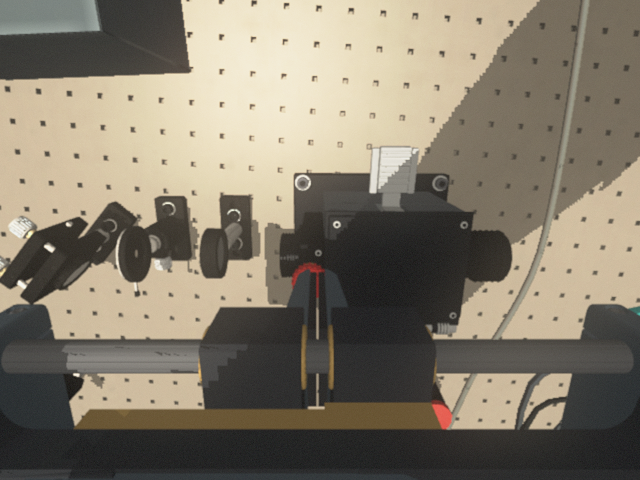

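View pics/d2.png

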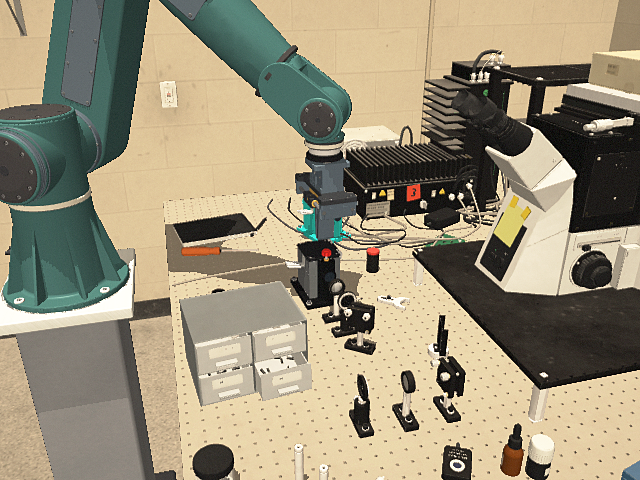

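View pics/s2.png

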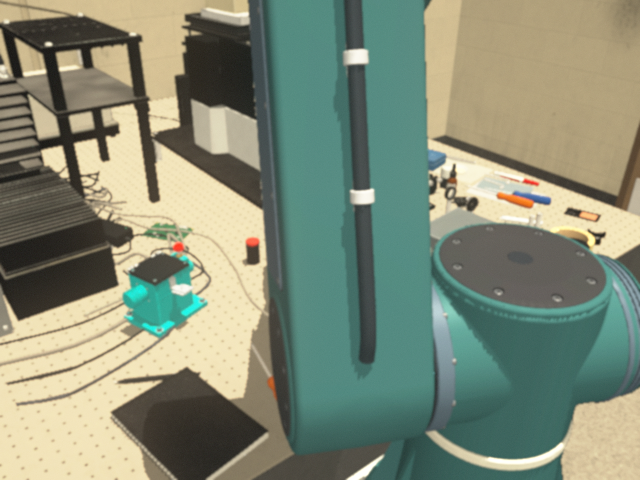

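Run:
```python
from h import *
im=cv2.imread('pics/w2.png')[:,:,::-1];crop(im,265,180,110,100+40,5,'pics/w2c.png')
im=cv2.imread('pics/d2.png')[:,:,::-1];crop(im,275,180,90,110,6,'pics/d2c.png')
```

```text
(no output)
```

View pics/w2c.png

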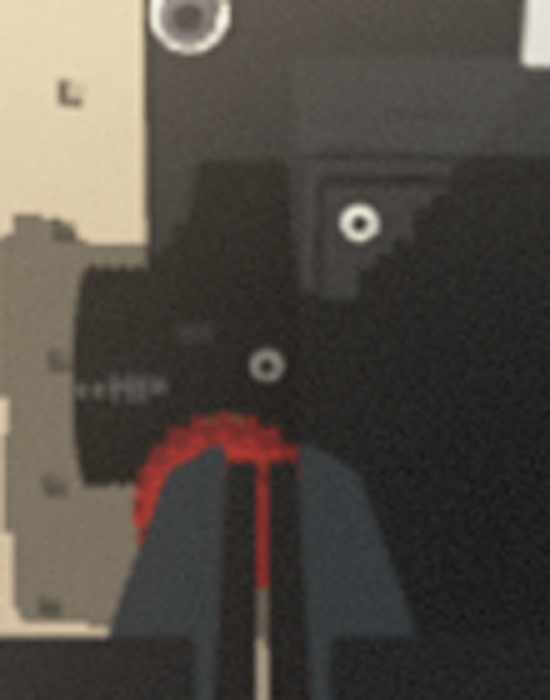

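View pics/d2c.png

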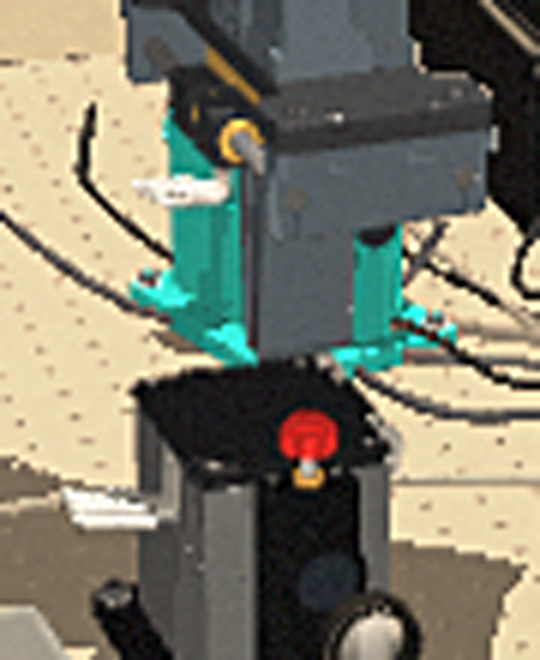

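The wrist picture shows the knob at about (309,284), nearly under the closed fingers, whose mid-plane is at column 317. It needs about 4.5 mm more toward −y. In the side view the finger is centred over the knob in x.

```bash
python3 -m handwheel '[{"tx":0,"ty":-0.45,"tz":0,"wx":0,"wy":0,"wz":0},{"tx":0,"ty":0,"tz":1,"wx":0,"wy":0,"wz":0},{"tx":0,"ty":0,"tz":1,"wx":0,"wy":0,"wz":0},{"tx":0,"ty":0,"tz":0,"wx":0,"wy":0,"wz":0}]';python3 - <<'E'
from h import *
plan([-4,-54,122])
E
```

```text
clock: 3.52
tool_pos: [570.4, -257.6, 224.4]
orientation: [-3.136, 0.014, -3.071]
force: [-0.1, -0.5, -0.5]
finger_gap: 0.7
t 3.52 tip_ch [ -1.5 -53.5 146.5] shift cm [ 0.18 -0.08  2.44] rot [-0.006  0.014  0.006] F [-0.1 -0.5 -0.5] gap 0.7
```

```bash
python3 -m handwheel '[{"tx":0,"ty":0,"tz":0.8,"wx":0,"wy":0.006,"wz":0},{"tx":0,"ty":0,"tz":0.6,"wx":0,"wy":0,"wz":0},{"tx":0,"ty":0,"tz":0.4,"wx":0,"wy":0,"wz":0},{"tx":0,"ty":0,"tz":0,"wx":0,"wy":0,"wz":0}]';python3 - <<'E'
from h import *
plan([-4,-54,122])
E
```

```text
clock: 3.85
tool_pos: [570.5, -257.5, 205.1]
orientation: [-3.135, 0.009, -3.071]
force: [-0.0, 0.4, -0.2]
finger_gap: 0.5
t 3.85 tip_ch [ -1.7 -53.5 127.1] shift cm [ 0.17 -0.1   0.51] rot [-0.007  0.009  0.006] F [-0.   0.4 -0.2] gap 0.5
```

```bash
python3 -m handwheel '[{"tx":0.1,"ty":0,"tz":0.3,"wx":0,"wy":0.006,"wz":0},{"tx":0,"ty":0,"tz":0.3,"wx":0,"wy":0,"wz":0},{"tx":0,"ty":0,"tz":0.1,"wx":0,"wy":0,"wz":0}]';python3 - <<'E'
from h import *
plan([-4,-54,122])
im=eyes.camera('side')['pixels'];crop(im,275,180,90,110,6,'pics/d3c.png')
im=eyes.camera('wrist')['pixels'];crop(im,265,180,110,110,5,'pics/w3c.png')
plan([-4,-54,122])
E
```

```text
clock: 4.1
tool_pos: [570.1, -257.9, 200.0]
orientation: [-3.135, 0.002, -3.071]
force: [-12.7, 7.2, 31.7]
finger_gap: 0.4
t 4.1 tip_ch [ -2.7 -53.8 122. ] shift cm [ 0.12 -0.07  0.  ] rot [-0.006  0.002  0.006] F [-12.7   7.2  31.7] gap 0.4
t 4.2 tip_ch [ -2.7 -53.8 122.1] shift cm [ 0.11 -0.07  0.01] rot [-0.006  0.002  0.006] F [-9.7  7.  25.2] gap 0.2
```

View pics/d3c.png

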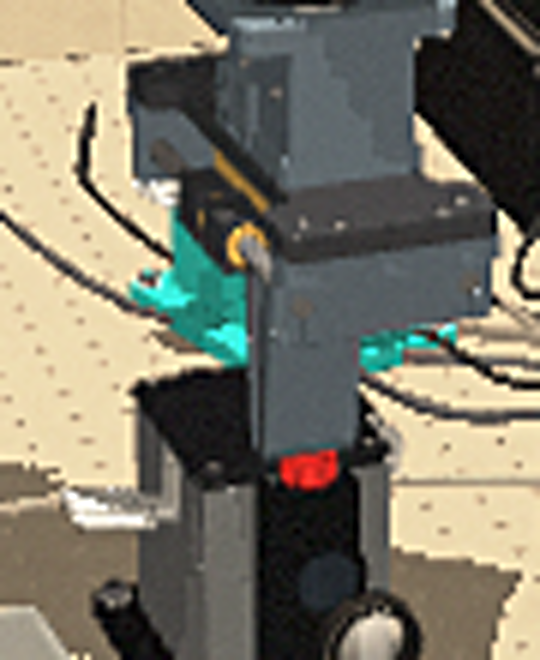

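View pics/w3c.png

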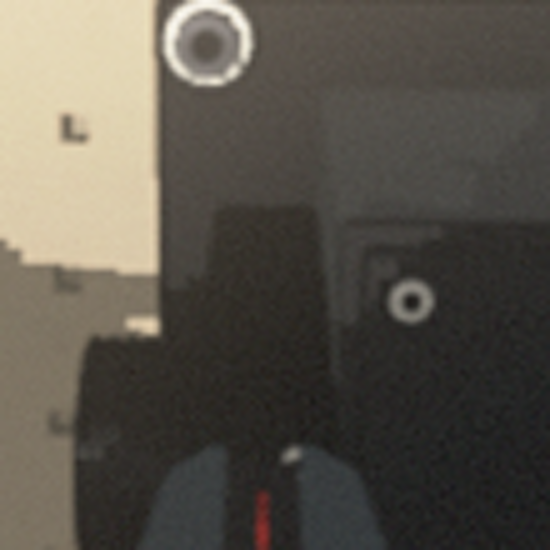

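The knob sits right down on the housing (side crop, red at (310,468)). The tip is at z = 122, and the reaction of about 30 N there indicates the stop. I'll lift off, look, then tilt and go to the tab.

```bash
python3 -m handwheel '[{"tx":0,"ty":0,"tz":-2,"wx":0,"wy":0,"wz":0},{"tx":0,"ty":0,"tz":-4,"wx":0,"wy":0,"wz":0},{"tx":1,"ty":0.5,"tz":-4,"wx":0,"wy":0,"wz":0},{"tx":4,"ty":2,"tz":0,"wx":0,"wy":0,"wz":0},{"tx":4,"ty":2,"tz":0,"wx":0,"wy":0,"wz":0},{"tx":0,"ty":0,"tz":0,"wx":0,"wy":0,"wz":0}]';python3 - <<'E'
from h import *
plan([-72,0,110],0.4)
im=eyes.camera('side')['pixels'];crop(im,265,200,110,110,6,'pics/d4c.png')
st=monitor.read_state();c=eyes.camera('wrist');cam=P(c,st);cv2.imwrite('pics/w4.png',c['pixels'][:,:,::-1])
np.savez('w4.npz',K=cam[0],R=cam[1],e=cam[2])
E
```

```text
clock: 4.7
tool_pos: [476.4, -218.6, 303.0]
orientation: [-3.136, -0.002, -3.071]
force: [1.2, -0.8, 0.6]
finger_gap: 0.4
t 4.7 tip_ch [-94.   -8.4 225. ] shift cm [ 0.83  0.87 12.12] rot [-0.004 -0.402  0.007] F [ 1.2 -0.8  0.6] gap 0.4
```

View pics/d4c.png

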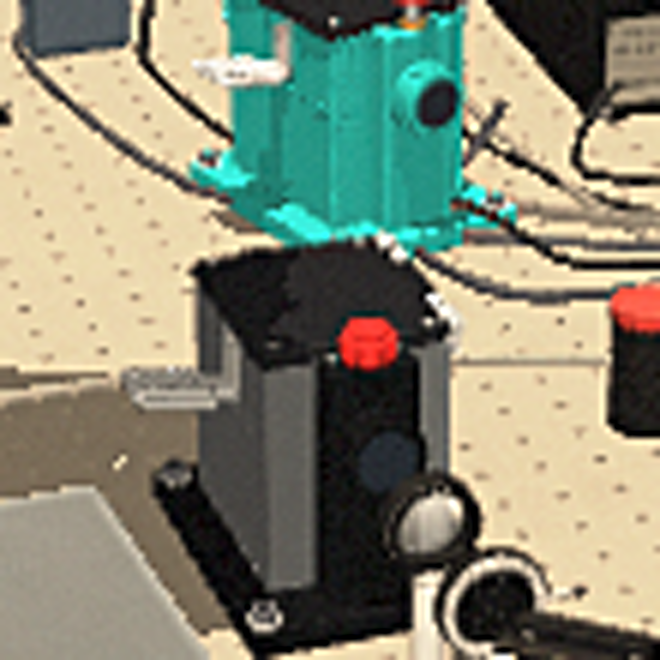

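View pics/w4.png

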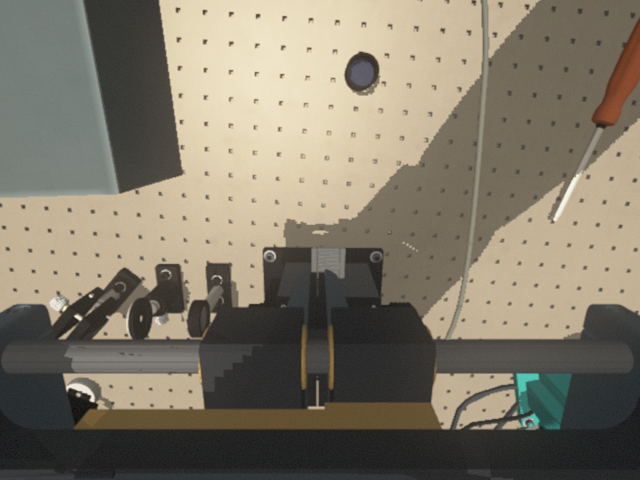

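```bash
python3 - <<'E'
from h import *
z=np.load('w4.npz');print(at_z((z['K'],z['R'],z['e']),(328,262),86),T([-64,0,86]))
E
python3 -m handwheel '[{"tx":0.5,"ty":0.4,"tz":0,"wx":0,"wy":-0.12,"wz":0},{"tx":0.5,"ty":0.4,"tz":0,"wx":0,"wy":-0.12,"wz":0},{"tx":0,"ty":0,"tz":0,"wx":0,"wy":-0.12,"wz":0},{"tx":0,"ty":0,"tz":0,"wx":0,"wy":-0.06,"wz":0},{"tx":0,"ty":0,"tz":0,"wx":0,"wy":0,"wz":0}]';python3 - <<'E'
from h import *
plan([-72,0,110],0.4)
E
```

```text
[ 505.24439708 -209.7448276    86.        ] [ 505.63515241 -208.65707129   86.        ]
clock: 5.22
tool_pos: [474.4, -216.0, 303.6]
orientation: [-3.128, 0.439, -3.068]
force: [-1.1, 0.6, -0.7]
finger_gap: 0.6
t 5.22 tip_ch [-62.5  -6.  233. ] shift cm [ 5.78  0.68 10.73] rot [-0.01   0.039  0.008] F [-1.1  0.6 -0.7] gap 0.6
```

```bash
python3 -m handwheel '[{"tx":2,"ty":0.2,"tz":1,"wx":0,"wy":0.02,"wz":0},{"tx":2,"ty":0.2,"tz":2.5,"wx":0,"wy":0,"wz":0},{"tx":1.6,"ty":0.2,"tz":3,"wx":0,"wy":0,"wz":0},{"tx":0.5,"ty":0,"tz":3,"wx":0,"wy":0,"wz":0},{"tx":0,"ty":0,"tz":0,"wx":0,"wy":0,"wz":0}]';python3 - <<'E'
from h import *
plan([-72,0,100],0.4)
im=eyes.camera('side')['pixels'];crop(im,245,180,120,110,6,'pics/d5c.png')
im=eyes.camera('wrist')['pixels'];cv2.imwrite('pics/w5.png',im[:,:,::-1])
E
```

```text
clock: 5.63
tool_pos: [461.8, -216.0, 190.1]
orientation: [-3.126, 0.414, -3.066]
force: [-0.4, 1.7, -0.8]
finger_gap: 0.3
t 5.63 tip_ch [-76.9  -5.4 118.6] shift cm [0.19 0.47 1.9 ] rot [-0.012  0.014  0.009] F [-0.4  1.7 -0.8] gap 0.3
```

View pics/d5c.png

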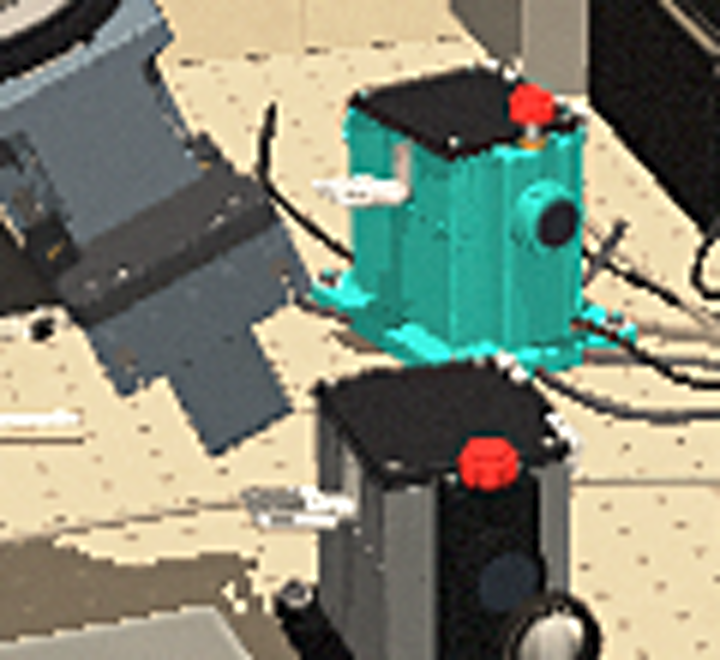

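View pics/w5.png

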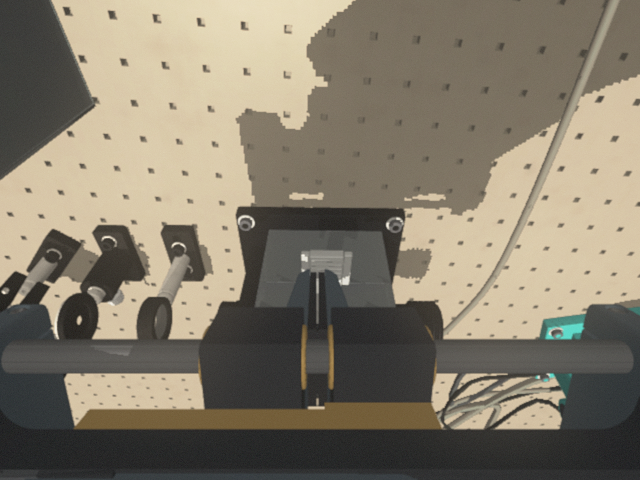

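```bash
python3 -m handwheel '[{"tx":0,"ty":0.2,"tz":0,"wx":-0.006,"wy":0.12,"wz":0},{"tx":0,"ty":0.2,"tz":0,"wx":-0.006,"wy":0.12,"wz":0.008},{"tx":0,"ty":0,"tz":0,"wx":0,"wy":0.03,"wz":0},{"tx":0,"ty":0,"tz":0,"wx":0,"wy":0,"wz":0}]';python3 - <<'E'
from h import *
plan([-70,0,102],0.15)
E
```

```text
clock: 6.07
tool_pos: [465.7, -215.0, 201.7]
orientation: [-3.134, 0.206, -3.073]
force: [0.7, -0.8, 0.7]
finger_gap: 0.5
t 6.07 tip_ch [-88.3  -4.3 125.3] shift cm [-1.75  0.39  2.67] rot [-0.007  0.056  0.004] F [ 0.7 -0.8  0.7] gap 0.5
```

```bash
python3 -m handwheel '[{"tx":-0.9,"ty":0.4,"tz":0.6,"wx":-0.006,"wy":0.05,"wz":0},{"tx":-0.9,"ty":0.2,"tz":0.8,"wx":0,"wy":0.02,"wz":0},{"tx":-0.4,"ty":0,"tz":0.8,"wx":0,"wy":0,"wz":0},{"tx":0,"ty":0,"tz":0,"wx":0,"wy":0,"wz":0}]';python3 - <<'E'
from h import *
plan([-70,0,102],0.15)
im=eyes.camera('side')['pixels'];crop(im,245,180,120,110,6,'pics/d6c.png')
im=eyes.camera('wrist')['pixels'];crop(im,240,180,160,120,5,'pics/w6c.png')
E
```

```text
clock: 6.4
tool_pos: [494.6, -209.5, 191.1]
orientation: [-3.132, 0.144, -3.073]
force: [-0.6, 0.7, -0.3]
finger_gap: 0.5
t 6.4 tip_ch [-63.9  -0.8 113.9] shift cm [0.82 0.02 1.09] rot [-0.009 -0.006  0.004] F [-0.6  0.7 -0.3] gap 0.5
```

View pics/d6c.png

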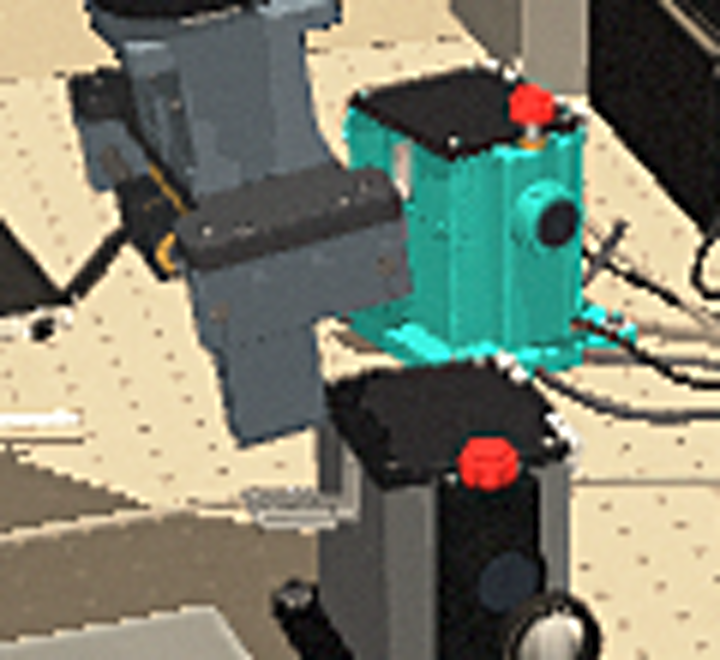

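View pics/w6c.png

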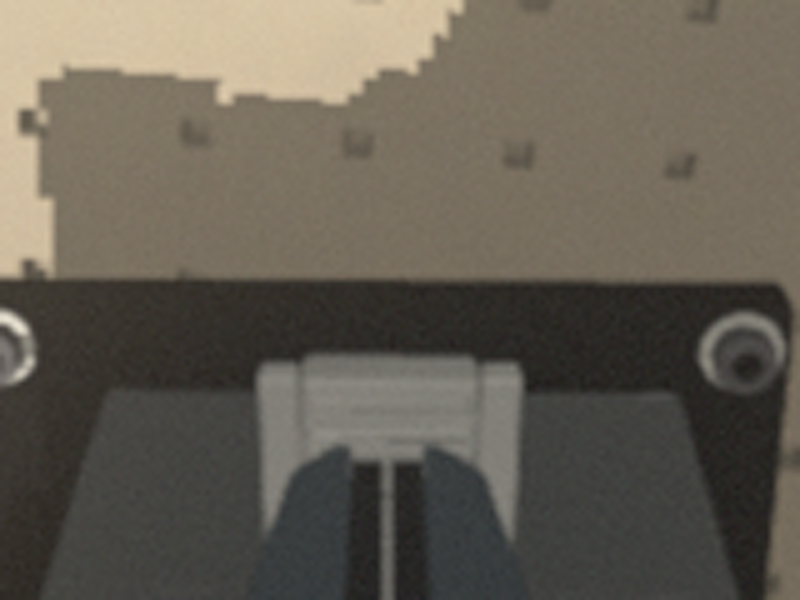

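```bash
python3 -m handwheel '[{"tx":1,"ty":0,"tz":0.5,"wx":0,"wy":0,"wz":0},{"tx":0.2,"ty":0,"tz":0.8,"wx":0,"wy":0,"wz":0},{"tx":0.1,"ty":0,"tz":0.6,"wx":0,"wy":0,"wz":0},{"tx":0,"ty":0,"tz":0,"wx":0,"wy":0,"wz":0}]';python3 - <<'E'
from h import *
plan([-71,0,80],0.15)
im=eyes.camera('side')['pixels'];crop(im,245,180,120,110,6,'pics/d7c.png')
E
```

```text
clock: 6.83
tool_pos: [480.7, -210.9, 169.8]
orientation: [-3.132, 0.145, -3.075]
force: [-0.4, -0.7, 0.7]
finger_gap: 0.5
t 6.83 tip_ch [-77.7  -1.3  92.6] shift cm [-0.45  0.07  1.34] rot [-0.009 -0.005  0.002] F [-0.4 -0.7  0.7] gap 0.5
```

View pics/d7c.png

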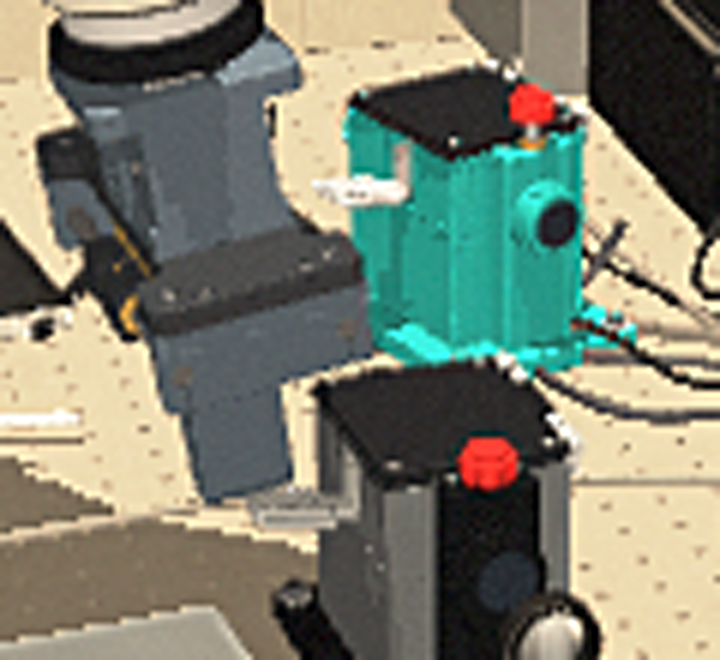

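```bash
python3 -m handwheel '[{"tx":-0.7,"ty":0.1,"tz":-0.2,"wx":-0.006,"wy":0,"wz":0},{"tx":-0.3,"ty":0,"tz":0,"wx":0,"wy":0,"wz":0},{"tx":0,"ty":0,"tz":0.4,"wx":0,"wy":0,"wz":0},{"tx":0,"ty":0,"tz":0.4,"wx":0,"wy":0,"wz":0}]';python3 - <<'E'
from h import *
plan([-71,0,80],0.15)
E
```

```text
clock: 7.22
tool_pos: [493.2, -209.5, 166.4]
orientation: [-3.138, 0.147, -3.075]
force: [0.1, 0.3, -0.3]
finger_gap: 0.6
t 7.22 tip_ch [-65.   -0.3  89.2] shift cm [0.75 0.01 0.83] rot [-0.003 -0.003  0.002] F [ 0.1  0.3 -0.3] gap 0.6
```

```bash
python3 -m handwheel '[{"tx":0.4,"ty":0,"tz":0.4,"wx":0,"wy":0,"wz":0},{"tx":0.1,"ty":0,"tz":0.4,"wx":0,"wy":0,"wz":0},{"tx":0,"ty":0,"tz":0.3,"wx":0,"wy":0,"wz":0}]';python3 - <<'E'
from h import *
plan([-71,0,80],0.15)
im=eyes.camera('side')['pixels'];crop(im,245,180,120,110,6,'pics/d8c.png')
E
```

```text
clock: 7.47
tool_pos: [490.1, -209.8, 153.6]
orientation: [-3.138, 0.147, -3.074]
force: [-4.4, -1.7, 13.3]
finger_gap: 0.5
t 7.47 tip_ch [-68.1  -0.4  76.4] shift cm [ 0.25  0.01 -0.39] rot [-0.004 -0.003  0.002] F [-4.4 -1.7 13.3] gap 0.5
```

View pics/d8c.png

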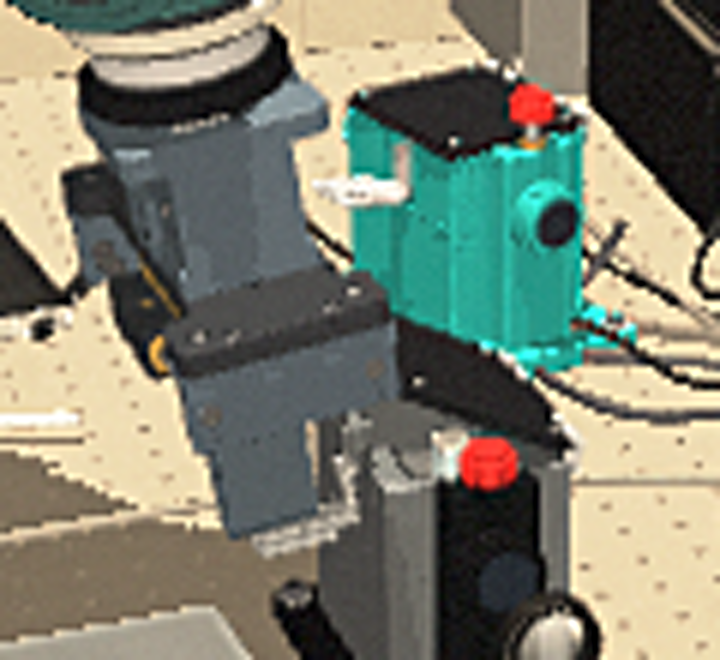

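The tab is pressed and the lid is springing up. Now I'll back away toward the robot.

```bash
python3 -m handwheel '[{"tx":0.5,"ty":0,"tz":-1,"wx":0,"wy":0,"wz":0},{"tx":3,"ty":0,"tz":-2,"wx":0,"wy":0,"wz":0},{"tx":4,"ty":0,"tz":-2,"wx":0,"wy":0,"wz":0},{"tx":0,"ty":0,"tz":-2,"wx":0,"wy":0,"wz":0},{"tx":0,"ty":0,"tz":0,"wx":0,"wy":0,"wz":0}]';python3 - <<'E'
from h import *
plan([-60,28,150],0.4)
im=eyes.camera('side')['pixels'];crop(im,245,180,120,110,6,'pics/d9c.png')
im=eyes.camera('wrist')['pixels'];cv2.imwrite('pics/w9.png',im[:,:,::-1])
E
```

```text
clock: 7.93
tool_pos: [402.9, -214.5, 211.1]
orientation: [-3.14, 0.144, -3.073]
force: [0.4, -0.9, 1.9]
finger_gap: 0.3
t 7.93 tip_ch [-155.7    0.7  133.9] shift cm [-7.74  2.69  0.03] rot [-0.001 -0.256  0.004] F [ 0.4 -0.9  1.9] gap 0.3
```

View pics/d9c.png

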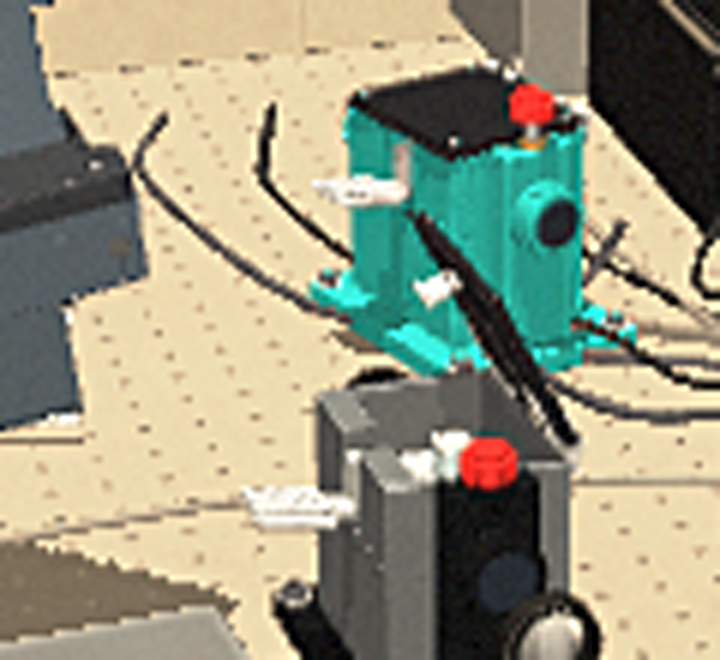

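View pics/w9.png

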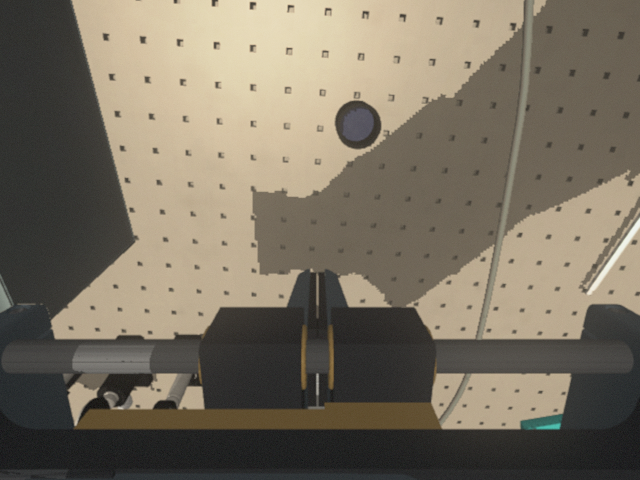

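The lid stands at about 1.1 rad, the tab has sprung back and the knob is still down. Now I'll tilt the tool, shift to y = +28 mm clear of the strike, and push the lid.

```bash
python3 -m handwheel '[{"tx":0.5,"ty":1,"tz":-0.5,"wx":0,"wy":-0.12,"wz":0},{"tx":0.5,"ty":1,"tz":-0.5,"wx":0,"wy":-0.12,"wz":0},{"tx":0,"ty":0.7,"tz":-0.5,"wx":0,"wy":-0.1,"wz":0},{"tx":0,"ty":0,"tz":0,"wx":0,"wy":0,"wz":0}]';python3 - <<'E'
from h import *
plan([-45,28,146],0.5)
im=eyes.camera('side')['pixels'];crop(im,245,180,120,110,6,'pics/d10c.png')
E
```

```text
clock: 8.37
tool_pos: [389.5, -189.3, 218.1]
orientation: [3.141, 0.456, -3.072]
force: [-0.8, 0.7, -0.1]
finger_gap: 0.5
t 8.37 tip_ch [-144.3   27.   148. ] shift cm [-8.48  0.07  4.56] rot [ 0.003 -0.044  0.004] F [-0.8  0.7 -0.1] gap 0.5
```

```bash
python3 -m handwheel '[{"tx":-2,"ty":0,"tz":1,"wx":0,"wy":-0.04,"wz":0},{"tx":-2,"ty":0,"tz":1,"wx":0,"wy":0,"wz":0},{"tx":-2,"ty":0,"tz":1,"wx":0,"wy":0,"wz":0},{"tx":-1,"ty":0,"tz":0.5,"wx":0,"wy":0,"wz":0},{"tx":0,"ty":0,"tz":0,"wx":0,"wy":0,"wz":0}]';python3 - <<'E'
from h import *
plan([35,28,146],0.5)
im=eyes.camera('side')['pixels'];crop(im,245,180,120,110,6,'pics/d11c.png')
im=eyes.camera('wrist')['pixels'];cv2.imwrite('pics/w11.png',im[:,:,::-1])
E
```

```text
clock: 8.83
tool_pos: [473.5, -185.6, 216.1]
orientation: [3.141, 0.474, -3.072]
force: [-0.2, 0.1, -0.3]
finger_gap: 0.2
t 8.83 tip_ch [-59.   25.3 146.7] shift cm [-8.12  0.25  4.36] rot [ 0.003 -0.026  0.004] F [-0.2  0.1 -0.3] gap 0.2
```

View pics/d11c.png

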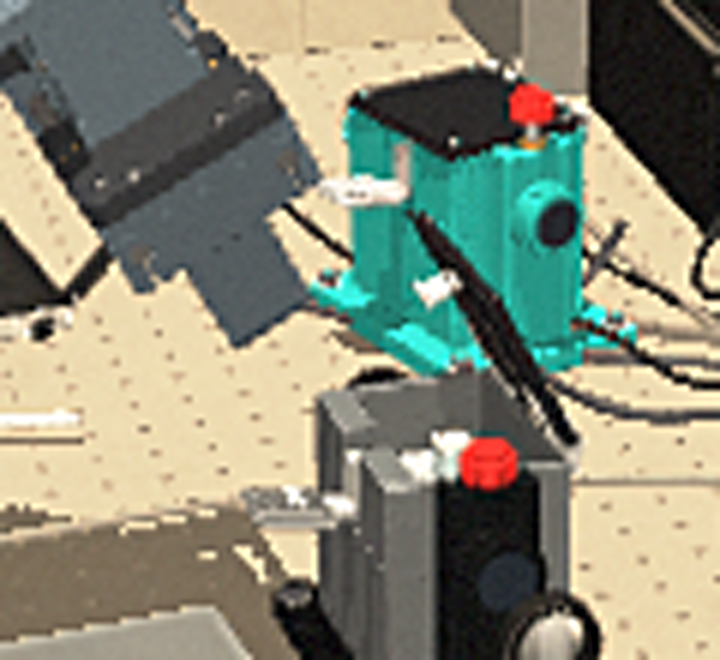

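View pics/w11.png

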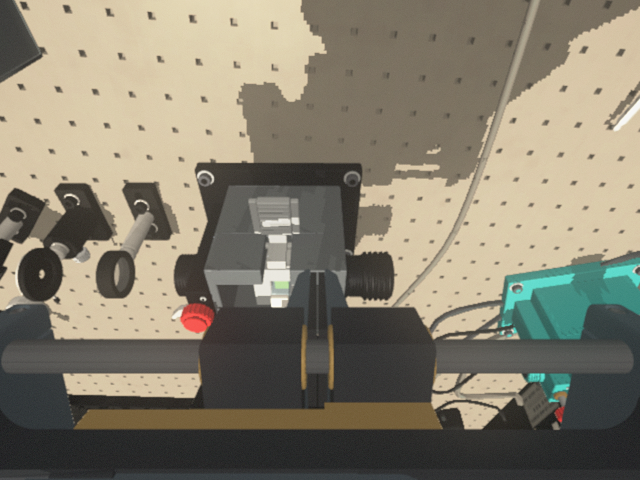

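```bash
python3 -m handwheel '[{"tx":-1.4,"ty":0.2,"tz":0.7,"wx":0,"wy":0,"wz":0},{"tx":-1.4,"ty":0,"tz":0.7,"wx":0,"wy":0,"wz":0},{"tx":-1.2,"ty":0,"tz":0.6,"wx":0,"wy":0,"wz":0},{"tx":-0.8,"ty":0,"tz":0.4,"wx":0,"wy":0,"wz":0},{"tx":-0.8,"ty":0,"tz":0.4,"wx":0,"wy":0,"wz":0},{"tx":-0.8,"ty":0,"tz":0.4,"wx":0,"wy":0,"wz":0}]';python3 - <<'E'
from h import *
plan([35,28,146],0.5)
im=eyes.camera('side')['pixels'];crop(im,245,180,120,110,6,'pics/d12c.png')
E
```

```text
clock: 9.43
tool_pos: [540.2, -178.4, 213.4]
orientation: [3.138, 0.462, -3.075]
force: [-2.2, -0.1, 0.8]
finger_gap: 0.8
t 9.43 tip_ch [  7.3  28.3 143.6] shift cm [-2.3  -0.01  1.03] rot [ 0.004 -0.038  0.002] F [-2.2 -0.1  0.8] gap 0.8
```

View pics/d12c.png

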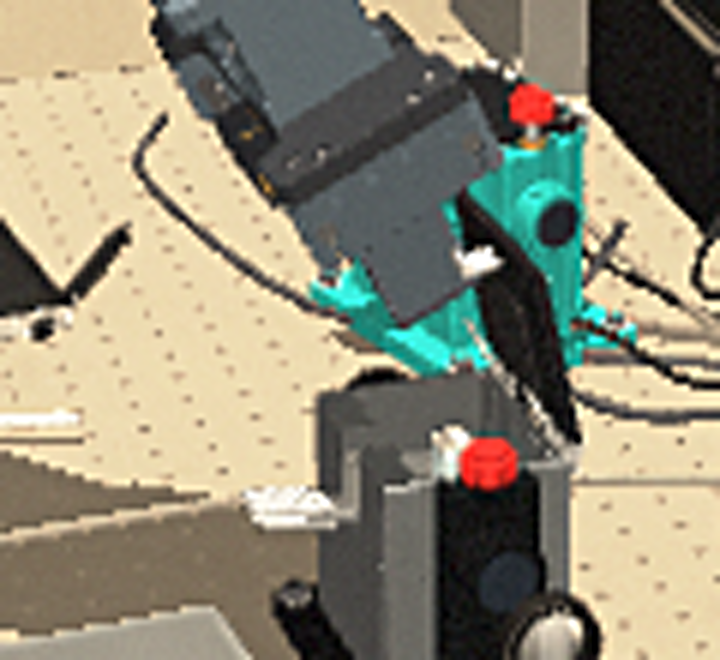

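```bash
python3 -m handwheel '[{"tx":-0.9,"ty":0,"tz":0.3,"wx":0,"wy":0,"wz":0},{"tx":-0.8,"ty":0,"tz":0.3,"wx":0,"wy":0,"wz":0},{"tx":-0.7,"ty":0,"tz":0.35,"wx":0,"wy":0,"wz":0},{"tx":-0.4,"ty":0,"tz":0.2,"wx":0,"wy":0,"wz":0}]';python3 - <<'E'
from h import *
plan([35,28,146],0.5)
im=eyes.camera('side')['pixels'];crop(im,245,180,120,110,6,'pics/d13c.png')
E
```

```text
clock: 9.82
tool_pos: [570.7, -175.6, 214.4]
orientation: [3.135, 0.458, -3.075]
force: [-33.9, -0.4, 16.0]
finger_gap: 0.6
t 9.82 tip_ch [ 37.5  29.3 144.4] shift cm [ 0.49 -0.08 -0.25] rot [ 0.007 -0.042  0.001] F [-33.9  -0.4  16. ] gap 0.6
```

View pics/d13c.png

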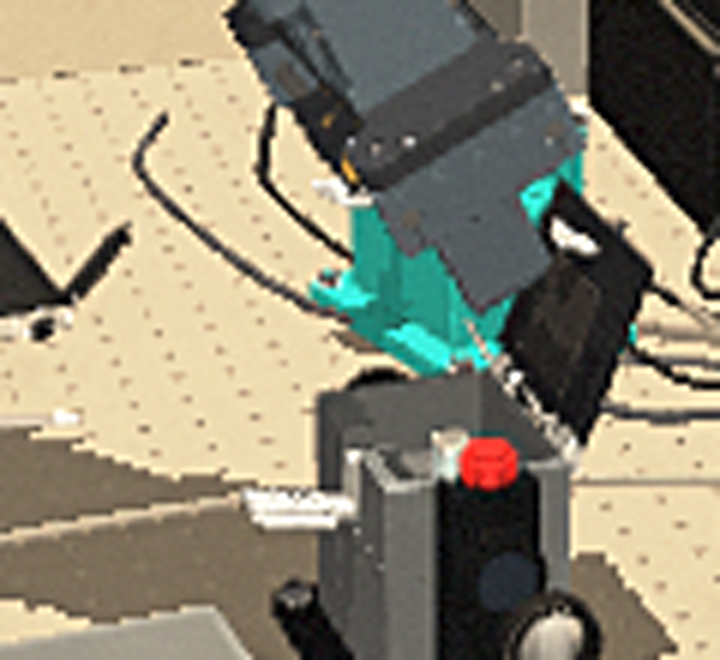

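The lid is on its stop: the force rose to 34 N with the corner where the geometry predicts. Backing off now.

```bash
python3 -m handwheel '[{"tx":0.5,"ty":0,"tz":-0.2,"wx":0,"wy":0,"wz":0},{"tx":2,"ty":0,"tz":-1.2,"wx":0,"wy":0,"wz":0},{"tx":4,"ty":0,"tz":-2,"wx":0,"wy":0,"wz":0},{"tx":4,"ty":0,"tz":-2,"wx":0,"wy":0,"wz":0},{"tx":4,"ty":0,"tz":-2,"wx":0,"wy":0,"wz":0},{"tx":0,"ty":0,"tz":0,"wx":0,"wy":0,"wz":0}]';python3 - <<'E'
from h import *
plan([35,28,146],0.5)
c=eyes.camera('side');im=c['pixels'];crop(im,245,180,120,110,6,'pics/d14c.png')
cam=P(c)
for th in (1.6,1.75,1.82,1.92):
  for y in (-45,45):
    q=proj(cam,T([36-77*np.cos(th),y,108+77*np.sin(th)])); print(th,y,((q-[245,180])*6+2.5).round())
im=eyes.camera('wrist')['pixels'];cv2.imwrite('pics/w14.png',im[:,:,::-1])
print(monitor.read_state()['force'])
E
```

```text
clock: 10.37
tool_pos: [411.0, -185.4, 215.8]
orientation: [3.135, 0.457, -3.07]
force: [-0.8, 0.1, -0.5]
finger_gap: 0.6
t 10.37 tip_ch [-122.5   30.   145.8] shift cm [-13.81  -0.27   6.93] rot [ 0.009 -0.043  0.005] F [-0.8  0.1 -0.5] gap 0.6
1.6 -45 [585. 260.]
1.6 45 [500. 172.]
1.75 -45 [614. 258.]
1.75 45 [528. 171.]
1.82 -45 [628. 259.]
1.82 45 [541. 172.]
1.92 -45 [647. 263.]
1.92 45 [559. 175.]
[ 1.03414358 -0.19038238  0.21279651]
```

View pics/d14c.png

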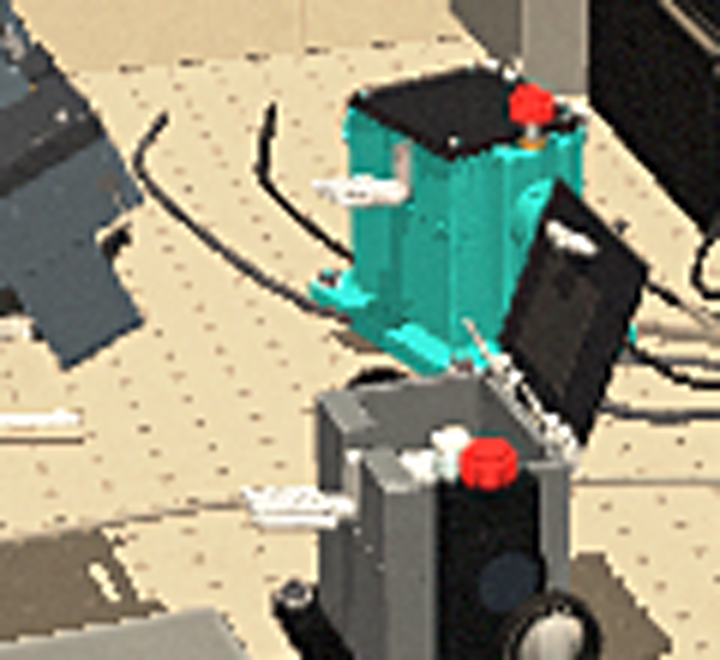

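View pics/w14.png

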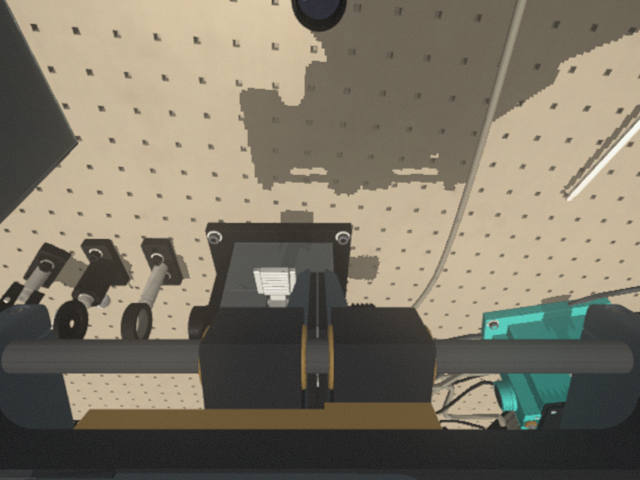

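```bash
python3 -m handwheel '[{"tx":0,"ty":0,"tz":0,"wx":0,"wy":0,"wz":0},{"tx":0,"ty":0,"tz":0,"wx":0,"wy":0,"wz":0},{"tx":0,"ty":0,"tz":0,"wx":0,"wy":0,"wz":0},{"tx":0,"ty":0,"tz":0,"wx":0,"wy":0,"wz":0}]';python3 - <<'E'
from h import *
im=eyes.camera('side')['pixels'];crop(im,245,180,120,110,6,'pics/d15c.png')
a=cv2.imread('pics/d14c.png')[100:,220:].astype(int);b=cv2.imread('pics/d15c.png')[100:,220:].astype(int)
print((abs(a-b).max(2)>60).sum())
ticket.sign_off()
E
```

```text
clock: 10.8
tool_pos: [419.3, -187.8, 218.3]
orientation: [3.14, 0.462, -3.068]
force: [0.4, -0.2, -0.2]
finger_gap: 0.3
0
the job is handed in; nothing more can be done
```

The job is handed in at about 10.8 s. All three steps were done on the grey chamber, and my last checks found nothing wrong. The sign-off itself reports no verdict.

- **Shutter:** I pushed the red knob down with the closed fingertips until it hit its stop, at a tip height of 122 mm and about 30 N. In later pictures it sits on the housing and has not moved.
- **Tab and lid:** I pressed the ribbed tab from above (about 13 N). The lid sprang up by itself to about 1.1 rad and the tab returned to rest.
- **Lid to its stop:** I pushed the lid's inside face back with the closed fingers, beside the strike, until it met its stop (about 34 N). I then backed clear.

**Last checks:**
- In the side view the lid's upper corners are within about 7 px of the 1.92 rad prediction in a 6× crop, and well past the 1.82 rad limit.
- Two pictures about 0.5 s apart showed no change in the chamber area.
- The wrist force was near zero.
- The optics look untouched.
- I could see the cuvette only as a small white stopper. It looked unmoved, but I did not measure it.

**Disagreements:**
- The wrist camera and the fixed cameras differed by about 4 mm on the chamber's position. I used a mean and then corrected by close views.
- The knob also sat about 4 mm nearer the front than I had first assumed.

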